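Static balance check of two flywheels on knife-edge ways

TASK

One of the two flywheels in the rack has its mass off centre. Try them on the knife-edge ways, lowering them onto the edges without dropping them: lay one across both edges with its rim notch up and let go (a heavy side that hangs straight down does not show), then take it again, set it back a quarter turn round with the notch level, and let go: the bad one rolls round by itself, the true one stays. In the end leave the true flywheel lying free on the knife edges, near their middle, with its notch level (to either side), and the bad one lying in the V notches of the other, empty rack; leave the things round about alone.

Things in the scene. Friction and masses are not known exactly. Their poses are not given: they have to be found in the camera images.
- flywheel_a: flywheel on its shaft, one of two alike: aluminium wheel 92 mm dia., 30 mm wide, flat faces to grip across near the rim (collars of 25 mm dia. stand out 9 mm at the shaft); steel shaft 16 mm dia., 170 mm long; 0.8 kg. One wedge notch in the rim, 19 mm wide, 12 deep. Origin: wheel centre on the axis; y along the shaft, z towards the notch. Lies in the full rack, either slot, notch up
- flywheel_b: flywheel on its shaft, one of two alike: aluminium wheel 92 mm dia., 30 mm wide, flat faces to grip across near the rim (collars of 25 mm dia. stand out 9 mm at the shaft); steel shaft 16 mm dia., 170 mm long; 0.8 kg. One wedge notch in the rim, 19 mm wide, 12 deep. Origin: wheel centre on the axis; y along the shaft, z towards the notch. Lies in the full rack, either slot, notch up
- flywheel_a_notch (a point): middle of the flywheel's rim notch, 40 mm from the wheel's axis. One flywheel (not told which) has its centre of mass about 4 mm off the axis, on the side opposite this notch; the other is true
- flywheel_b_notch (a point): middle of the flywheel's rim notch, 40 mm from the wheel's axis. One flywheel (not told which) has its centre of mass about 4 mm off the axis, on the side opposite this notch; the other is true
- ways: balancing ways, fixed: green cast base 250 x 176 mm with two level steel rails, rounded knife edges on top. Origin: centre of the underside. Edges run along x, 230 mm long, at y = -65 and +65 mm, tops at z = 85 mm; rails 14 mm thick, clear between them (116 mm) down to z = 25 mm. Stop pins 18 mm high stand on the rails at x = -109 and +109 mm
- ways_mid (a point): where the wheel's centre lies when its shaft rests across the middle of both edges (93 mm above the underside). The shaft lies along y and rolls along x; an off-centre wheel rolls till its heavy side hangs down and swings up to about 4 s, a true one stays at any angle
- rack_full: wooden rack, fixed, that holds both flywheels at the start: base 250 x 170 mm, upright boards 13 mm thick at y = -65 and +65 mm, 82 mm high, each with two 90-degree V notches, 22 mm deep, 44 mm wide at the mouth, at x = -60 and +60 mm. Origin: centre of the underside; a shaft in the notches lies along y, axis 71 mm up. On either side of the ways
- rack_empty: the other rack, fixed, same shape and size as the full one, on the other side of the ways, with no flywheel in it at the start: it takes the bad flywheel
- rack_empty_slot0 (a point): where the wheel's centre comes to lie in the empty rack's first pair of notches (x = -60 mm, y = 0, 71 mm up)
- rack_empty_slot1 (a point): the same for its second pair of notches (x = +60 mm)
- oil_can: green oil can with a bent spout, 64 x 84 x 192 mm, origin under its middle; a bystander, loose, to be left where it is
- grease_tub: yellow round grease tub, 79 mm diameter, 72 mm high, origin under its middle; a bystander, loose, to be left where it is

How it is judged (in metres and radians):
On the way:
1. one of the flywheels lies free and still on both knife edges with its notch up (within 28 degrees) (((x of flywheel_a in the frame of ways between -0.075 and 0.075 m and y of flywheel_a in the frame of ways between -0.03 and 0.03 m and z of flywheel_a in the frame of ways between 0.088 and 0.098 m and angle between the y axis of flywheel_a and the y axis of ways, either way round below 0.15 rad and linear speed of flywheel_a below 0.02 m/s and angular speed of flywheel_a below 0.15 rad/s and contact force between flywheel_a and the fingers below 0.05 N and angle between flywheel_a's own z axis and vertical below 0.49 rad) or (x of flywheel_b in the frame of ways between -0.075 and 0.075 m and y of flywheel_b in the frame of ways between -0.03 and 0.03 m and z of flywheel_b in the frame of ways between 0.088 and 0.098 m and angle between the y axis of flywheel_b and the y axis of ways, either way round below 0.15 rad and linear speed of flywheel_b below 0.02 m/s and angular speed of flywheel_b below 0.15 rad/s and contact force between flywheel_b and the fingers below 0.05 N and angle between flywheel_b's own z axis and vertical below 0.49 rad))), for 0.3 s.
At the end, for the whole second after the job is handed in: The true flywheel lies free and still across both knife edges, within 75 mm of their middle along them and 30 mm across, square within 8 degrees, notch level within 30 degrees to either side; the bad one lies still in a pair of V notches of the empty rack (centre within 14 mm of its seat) (((x of flywheel_a in the frame of ways between -0.075 and 0.075 m and y of flywheel_a in the frame of ways between -0.03 and 0.03 m and z of flywheel_a in the frame of ways between 0.088 and 0.098 m and angle between the y axis of flywheel_a and the y axis of ways, either way round below 0.15 rad and linear speed of each of flywheel_a, flywheel_b below 0.02 m/s and angular speed of each of flywheel_a, flywheel_b below 0.15 rad/s and contact force between each of flywheel_a, flywheel_b and the fingers below 0.05 N and angle between flywheel_a's own z axis and vertical between 1.047 and 2.094 rad and (distance between flywheel_b and rack_empty_slot0 below 0.014 m or distance between flywheel_b and rack_empty_slot1 below 0.014 m)) or (x of flywheel_b in the frame of ways between -0.075 and 0.075 m and y of flywheel_b in the frame of ways between -0.03 and 0.03 m and z of flywheel_b in the frame of ways between 0.088 and 0.098 m and angle between the y axis of flywheel_b and the y axis of ways, either way round below 0.15 rad and linear speed of each of flywheel_b, flywheel_a below 0.02 m/s and angular speed of each of flywheel_b, flywheel_a below 0.15 rad/s and contact force between each of flywheel_b, flywheel_a and the fingers below 0.05 N and angle between flywheel_b's own z axis and vertical between 1.047 and 2.094 rad and (distance between flywheel_a and rack_empty_slot0 below 0.014 m or distance between flywheel_a and rack_empty_slot1 below 0.014 m)))); the robot touches nothing.
It fails at once if a flywheel is dropped on the knife edges from more than about 10 mm ((contact force between flywheel_a and the fingers below 0.05 N and linear speed of flywheel_a above 0.45 m/s and z of flywheel_a in the frame of ways between 0.094 and 0.2 m and x of flywheel_a in the frame of ways between -0.13 and 0.13 m and y of flywheel_a in the frame of ways between -0.1 and 0.1 m) or (contact force between flywheel_b and the fingers below 0.05 N and linear speed of flywheel_b above 0.45 m/s and z of flywheel_b in the frame of ways between 0.094 and 0.2 m and x of flywheel_b in the frame of ways between -0.13 and 0.13 m and y of flywheel_b in the frame of ways between -0.1 and 0.1 m)).
It fails at once if the oil can is moved by more than 30 mm (distance of oil_can from where it was at the start of the episode above 0.03 m).
It fails at once if the grease tub is moved by more than 30 mm (distance of grease_tub from where it was at the start of the episode above 0.03 m).
It also fails if it takes over 72 s, if anything falls off the work surface, if the arm or the gripper's body presses on something with over 40 N, if the wrist force passes 120 N, or if a joint passes its speed limit or range.

ROBOT

A 7-joint arm with a two-finger parallel gripper is mounted at the origin on the work surface; the furniture and walls round the work are solid. World frame = base frame: x ahead of the robot, y to its left, z up, the work surface at z = 0. Lengths are in mm, angles in rad, forces in N, time in s.
With the tool pointing down it reaches from about 400 to 850 mm from the base axis. Payload 4.5 kg.
Tool frame: the origin (TCP) lies midway between the tips of the shut fingers; the grasp point (between the pads) lies 19 mm behind it (tcp_to_grasp is the z of the grasp point in the tool frame, in mm); z points along the fingers, y is the line along which they close (so a half turn about z gives the same grasp; the last joint's range is limited). The gripper opens to 85 mm and grips with 20 to 120 N. Pads are 22 mm wide; open, the fingers measure 114 mm over their backs; the gripper's body (76 mm by 85 mm) begins 54 mm behind the grasp point. The pads swing forward as they close: fully open they stand 13 mm farther back than shut.
Start: joints at [-1.199, 0.689, -0.195, 1.565, 0.157, 0.902, -0.215], TCP at [207.114, 589.71, 231.317] pointing down, gripper open.
Joint ranges: [-3.01, 3.01], [-0.46, 2.08], [-1.47, 1.51], [0.13, 2.56], [-1, 4.14], [0.04, 2.09], [-2.66, 2.66]. Speed limits (rad/s): [2.57, 2.57, 3.14, 3.14, 3.14, 3.14, 3.14].

INTERFACE

Orientations are given as a rotation vector (axis times angle).
In Python, from bench import * gives the robot as it stands.
- The arm moves only by the shell command python3 -m inch 'ROWS' [FORCE]. ROWS is JSON, a list that holds one entry, the list of rows, each a list of 7 numbers: the turn, a rotation vector about the tool's x, y, z in degrees, then the shift along the tool's x, y, z in cm, then the finger opening in cm, from 0 to 8.54. A call has 1 to 20 rows; each row is the pose to reach, as a shift and turn from the pose commanded when the call began, along the tool's axes at that moment; what a row does not reach only later rows make up. A row lasts 1/10 s, in which the tool goes at most 50 mm and 8.59 degrees, less where a joint would pass 70% of its speed; a pose out of reach is approached as far as the arm can. A call with a gripper value outside its range is refused whole. The fingers move at their own pace and stop on an object; FORCE is the grip in N (left out, the last holds). Time passes only in rows, so rows that repeat a pose let the fingers close. It gives the time, the measured TCP pose, the force, the opening and the grip force at its end, in the units of the state.
- get_obs(): the state, without advancing time (a new reading comes with each control period).
- grab_frame(name): name is "scene" or "top"; returns (picture, depth): 384x512x3 uint8, red, green, blue; 384x512 float32, mm along the optical axis (not along the pixel's ray), 0 where there is no reading.
- camera_info(name): a dict with "fx", "fy", "cx", "cy" (pixels), "rvec" (rotation vector, rad) and "tvec" (3), from world to camera coordinates, as OpenCV has them. Camera axes: x right, y down, z forward; pixel columns grow to the right and rows downward; lengths in mm; the calibration is good to about 2 mm. A picture is of the moment at which its call begins. camera_info takes no time and is no camera call.
- job_done(): hands the job in; it is judged then, once.
The state is a dict: "time_s": time; "qpos": joint angles; "qd": joint speeds; "tau": joint torques, N m; "ee_pos": TCP position; "ee_rot": TCP orientation; "ft_force": force on the tool from outside, world axes, zero at the start; "torque": the same for the moment, N m; "width": finger opening in mm; "grip_force": force on a finger pad.
Only numpy, scipy, OpenCV 4.12 (cv2) and the standard library are available. Lean on these libraries where they do the work, as an engineer would, in place of code of your own. Each camera call takes 0.05 s, during which the arm holds its last target. There are 200 camera calls.

## Working session

There is one attempt and no reset: what is moved stays moved. The work goes in short steps, Python scripts to look and compute and a shell command to move; the robot and the scene stay as the last step left them, time stands still between calls to the robot, and variables do not carry over. Pictures are saved under pics/ and viewed, at most 10 in all, crops included, and the job is handed in when it is done.

```bash
ls; mkdir -p pics; cat > h.py <<'E'
from bench import *
import numpy as np, cv2
from scipy.spatial.transform import Rotation as R
def cam(n):
    c=camera_info(n); K=np.array([[c['fx'],0,c['cx']],[0,c['fy'],c['cy']],[0,0,1]]); Rm=R.from_rotvec(c['rvec']).as_matrix(); return K,Rm,np.array(c['tvec'],float)
def cloud(n,d):
    K,Rm,t=cam(n); v,u=np.mgrid[:d.shape[0],:d.shape[1]]
    p=np.stack([(u-K[0,2])/K[0,0]*d,(v-K[1,2])/K[1,1]*d,d],-1)
    return (p-t)@Rm
def ray(n,u,v,z):
    K,Rm,t=cam(n); r=np.linalg.inv(K)@[u,v,1]; r=Rm.T@r; c=-Rm.T@t; return c+r*(z-c[2])/r[2]
def proj(n,p):
    K,Rm,t=cam(n); q=K@(Rm@np.array(p,float)+t); return q[:2]/q[2]
E
python3 - <<'E'
from h import *
for n in("scene","top"):
    p,d=grab_frame(n); cv2.imwrite(f"pics/{n}0.png",p[...,::-1]); np.savez(f"{n}0.npz",p=p,d=d)
    K,Rm,t=cam(n); print(n,-Rm.T@t,Rm[2],K[0,0],(d>0).mean())
o=get_obs(); print(o['ee_pos'],o['ee_rot'],R.from_rotvec(o['ee_rot']).as_matrix().round(3),o['width'],o['time_s'])
E
```

```text
pics
scene [  86.2835976  -642.18764258  980.12734834] [ 0.40142061  0.52599544 -0.7497935 ] 462.3979772230835 0.9960835774739584
top [ 449.27507614  -21.22995135 1254.24245906] [ 0.10781649  0.00132552 -0.99416993] 386.0904260458802 0.9959208170572916
[206.98056996 589.10109811 230.55240229] [-5.27885658e-01 -3.09679544e+00  2.65458730e-03] [[-0.944  0.331 -0.   ]
 [ 0.331  0.944 -0.002]
 [-0.    -0.002 -1.   ]] 85.3059966124433 0.1
```

View pics/scene0.png

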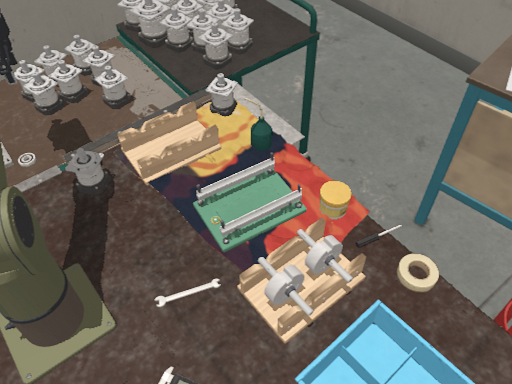

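View pics/top0.png

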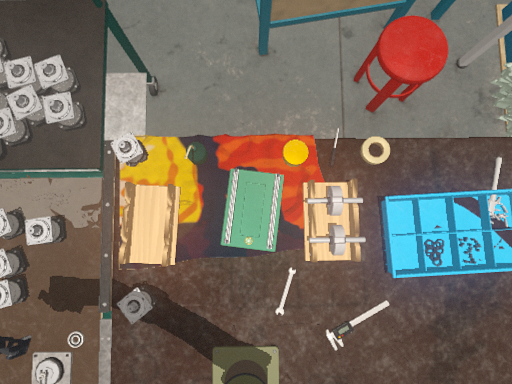

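The scene shows the full rack with both flywheels (wheels near px (285,285) and (325,250)), the ways in the middle (250,200), the empty rack at (170,140), the oil can (261,132) and the tub (335,197). The top view shows the wheels at about (335,241) and (335,201), the ways at (252,210) and the empty rack at (150,224).

```bash
cat > m.py <<'E'
from h import *
def blobs(n,tag='0'):
    z=np.load(f"{n}{tag}.npz"); C=cloud(n,z['d']); return z['p'],C
if __name__=="__main__":
  for n in("top","scene"):
    p,C=blobs(n)
    X,Y,Z=C[...,0],C[...,1],C[...,2]
    tm=(Z<8)&(Z>-15)&(X>350)&(X<650)&(abs(Y)<300); print(n,"table z",np.median(Z[tm]))
    # objects by height
    m=((Z>12)&(Z<230)&(X>330)&(X<760)&(Y>-420)&(Y<430)).astype(np.uint8)
    k,l,s,c=cv2.connectedComponentsWithStats(m)
    for i in range(1,k):
        if s[i,4]<60: continue
        q=C[l==i]; r=cv2.minAreaRect(q[:,:2].astype(np.float32))
        print(i,s[i,4],np.round(r[0]),np.round(r[1]),round(r[2],1),"zmax",np.percentile(q[:,2],[2,50,98]).round())
    # flywheels: high points
    m=((Z>79)&(Z<150)&(Y<-120)&(Y>-420)&(X>400)&(X<760)).astype(np.uint8)
    k,l,s,c=cv2.connectedComponentsWithStats(m)
    for i in range(1,k):
        if s[i,4]<40: continue
        q=C[l==i]; print(" fw",s[i,4],q.mean(0).round(),q.min(0).round(),q.max(0).round())
E
python3 m.py
```

```text
top table z 1.980624300329545
1 1298 [546. 369.] [121. 428.] 89.9 zmax [ 13.  35. 129.]
2 181 [ 718. -403.] [83. 32.] 1.3 zmax [15. 22. 28.]
3 401 [711. 148.] [83. 61.] 22.5 zmax [ 14.  71. 183.]
5 552 [ 703. -165.] [78. 80.] 39.4 zmax [22. 70. 74.]
37 77 [642. 133.] [53. 37.] 51.2 zmax [12. 13. 18.]
51 4281 [531. -36.] [207. 258.] 82.4 zmax [15. 22. 84.]
65 3900 [ 490. -281.] [250. 175.] 0.5 zmax [ 12.  66. 113.]
68 3487 [484. 286.] [167. 250.] 86.8 zmax [12. 17. 83.]
 fw 53 [ 591. -343.   81.] [ 568. -350.   79.] [ 614. -337.   85.]
 fw 42 [ 591. -213.   82.] [ 569. -219.   79.] [ 612. -207.   87.]
 fw 361 [ 548. -279.  101.] [ 504. -311.   79.] [ 593. -256.  118.]
 fw 81 [ 487. -344.   82.] [ 449. -351.   79.] [ 531. -336.   87.]
 fw 87 [ 485. -214.   82.] [ 448. -221.   79.] [ 526. -208.   86.]
 fw 323 [ 436. -282.  103.] [ 400. -314.   79.] [ 474. -261.  119.]
scene table z 3.215517196480747
1 5754 [545. 308.] [245. 429.] 90.0 zmax [ 13.  38. 102.]
2 15249 [556. -98.] [591. 332.] 79.2 zmax [ 13.  33. 113.]
33 995 [ 719. -143.] [131.  91.] 70.1 zmax [13. 70. 75.]
40 98 [ 700. -295.] [14. 62.] 75.3 zmax [12. 15. 18.]
44 323 [ 718. -403.] [33. 81.] 89.6 zmax [14. 24. 28.]
 fw 98 [ 593. -213.   82.] [ 571. -220.   79.] [ 617. -205.   85.]
 fw 679 [ 543. -286.  101.] [ 506. -334.   79.] [ 595. -243.  119.]
 fw 186 [ 490. -213.   82.] [ 451. -220.   79.] [ 532. -206.   86.]
 fw 115 [ 592. -343.   82.] [ 568. -350.   79.] [ 618. -335.   86.]
 fw 634 [ 433. -285.  102.] [ 400. -319.   79.] [ 475. -202.  120.]
 fw 224 [ 491. -343.   82.] [ 450. -350.   79.] [ 535. -336.   86.]
 fw 41 [ 406. -343.   82.] [ 400. -350.   79.] [ 413. -336.   85.]
```

```bash
cat > m2.py <<'E'
from m import *
def box(C,x0,x1,y0,y1,z0,z1):
    return (C[...,0]>x0)&(C[...,0]<x1)&(C[...,1]>y0)&(C[...,1]<y1)&(C[...,2]>z0)&(C[...,2]<z1)
def comps(C,b,mn):
    k,l,s,c=cv2.connectedComponentsWithStats(b.astype(np.uint8))
    for i in range(1,k):
        if s[i,4]>=mn:
            q=C[l==i]; r=cv2.minAreaRect(q[:,:2].astype(np.float32)); print("  ",s[i,4],np.round(r[0],1),np.round(r[1]),round(r[2],1),"zmed",np.median(q[:,2]).round(1))
for n in("top","scene"):
    p,C=blobs(n); print(n,"empty rack tops"); comps(C,box(C,340,640,180,400,75,95),20)
    print("ways rails"); comps(C,box(C,380,680,-135,70,68,95),60)
    print("ways base"); comps(C,box(C,380,680,-140,70,12,40),300)
    for x in (430,550):
        b=box(C,x-50,x+50,-320,-240,95,130); q=C[b]
        print("wheel",x,len(q),"x",np.percentile(q[:,0],[3,97]).round(1),"y",np.percentile(q[:,1],[3,50,97]).round(1),"z",np.percentile(q[:,2],[50,98]).round(1))
        b=box(C,x-14,x+14,-375,-185,60,90); q=C[b]; s=abs(q[:,1]+280)
        q=q[(s>30)]; print("  shaft y",np.percentile(q[:,1],[1,99]).round(1),"x",np.median(q[q[:,2]>np.percentile(q[:,2],70),0]).round(1),"z",np.percentile(q[:,2],[50,90]).round(1))
E
python3 m2.py
```

```text
top empty rack tops
   73 [587.4 355. ] [16. 50.] 86.9 zmed 79.9
   73 [579.9 226.3] [14. 49.] 86.0 zmed 79.7
   138 [490.9 361.4] [14. 88.] 86.3 zmed 79.9
   135 [482.3 231.7] [15. 85.] 86.8 zmed 80.0
   75 [387.4 367.9] [15. 47.] 85.6 zmed 80.2
   76 [380.2 238.3] [13. 48.] 86.7 zmed 79.6
ways rails
   266 [537.3  35.2] [ 14. 230.] 82.2 zmed 77.7
   269 [519.5 -93.5] [ 13. 233.] 82.5 zmed 77.7
ways base
   3542 [531.  -35.9] [207. 258.] 82.4 zmed 21.1
wheel 430 282 x [394.2 464.8] y [-298.7 -283.7 -269.5] z [107.2 116.5]
  shaft y [-368.5 -199.9] x 429.5 z [75.1 79.1]
wheel 550 270 x [512.8 584.8] y [-295.2 -280.5 -266.5] z [106.5 116.3]
  shaft y [-364.3 -196.9] x 549.9 z [74.9 78.7]
scene empty rack tops
   78 [591.5 356.2] [17. 50.] 85.3 zmed 80.7
   143 [491.3 361.8] [21. 92.] 88.9 zmed 80.9
   82 [581.9 226.4] [18. 56.] 90.0 zmed 80.8
   83 [393.4 370. ] [21. 51.] 82.9 zmed 81.8
   153 [484.1 233.1] [19. 89.] 87.5 zmed 81.1
   99 [385.6 239.7] [18. 51.] 87.3 zmed 80.8
ways rails
   541 [540.1  33.7] [ 14. 231.] 82.5 zmed 78.0
   576 [521.6 -95.3] [ 13. 231.] 81.9 zmed 77.9
ways base
   4133 [543.5 -43. ] [195. 281.] 83.1 zmed 23.0
wheel 430 523 x [394.8 465.1] y [-298.3 -286.  -269.2] z [107.7 117.7]
  shaft y [-368.  -200.2] x 431.9 z [77.1 80.1]
wheel 550 457 x [514.3 583.7] y [-295.6 -283.2 -266.5] z [107.8 117.5]
  shaft y [-365.5 -197.7] x 551.0 z [76.9 80.3]
```

```bash
cat > g.py <<'E'
# usage: g.py x y z yaw tilt [...]: tilt deg about tool y (after yaw); prints rows from present pose
from h import *
import sys
a=np.array(sys.argv[1:],float).reshape(-1,5)
o=get_obs(); R0=R.from_rotvec(o['ee_rot']); p0=np.array(o['ee_pos'])
print("now",p0.round(1),"yaw",np.round(np.degrees(np.arctan2(-R0.as_matrix()[0,1],R0.as_matrix()[1,1])),1),"q",np.round(o['qpos'],2),"t",o['time_s'],"w",round(o['width'],1))
for x,y,z,yaw,tilt in a:
    T=R.from_euler('z',yaw,degrees=True)*R.from_matrix(np.diag([-1.,1,-1]))*R.from_euler('y',tilt,degrees=True)
    print(np.round((R0.inv()*T).as_rotvec(degrees=True),1),np.round(R0.inv().apply(np.array([x,y,z])-p0)/10,2))
E
python3 g.py 480 250 231 -9 0 550 -281 200 0 0
```

```text
now [207.  589.1 230.6] yaw -19.3 q [-1.2   0.69 -0.19  1.57  0.16  0.9  -0.22] t 0.1 w 85.3
[ -0.1   0.  -10.3] [-36.99 -22.95  -0.  ]
[ -0.1  -0.  -19.3] [-61.19 -70.73   3.18]
```

```bash
python3 -m inch '[[[0,0,-10,-37,-23,0,6],[0,0,-10,-37,-23,0,6],[0,0,-10,-37,-23,0,6],[0,0,-10,-37,-23,0,6],[0,0,-10,-37,-23,0,6],[0,0,-10,-37,-23,0,6],[0,0,-10,-37,-23,0,6],[0,0,-10,-37,-23,0,6],[0,0,-10,-37,-23,0,6],[0,0,-19.3,-61.2,-70.7,3.2,6],[0,0,-19.3,-61.2,-70.7,3.2,6],[0,0,-19.3,-61.2,-70.7,3.2,6],[0,0,-19.3,-61.2,-70.7,3.2,6],[0,0,-19.3,-61.2,-70.7,3.2,6],[0,0,-19.3,-61.2,-70.7,3.2,6],[0,0,-19.3,-61.2,-70.7,3.2,6],[0,0,-19.3,-61.2,-70.7,3.2,6],[0,0,-19.3,-61.2,-70.7,3.2,6],[0,0,-19.3,-61.2,-70.7,3.2,6],[0,0,-19.3,-61.2,-70.7,3.2,6]]]' 100; python3 g.py 550 -281 140 0 0 550 -281 84 0 0
```

```text
time_s: 2.1
ee_pos: [549.2, -284.8, 198.5]
ee_rot: [-0.008, -3.14, 0.002]
ft_force: [-0.6, 0.3, 0.1]
width: 60.2
grip_force: 0.0
now [ 549.2 -284.8  198.5] yaw -0.3 q [ 0.62  0.74 -0.39  1.61  0.35  0.86  1.66] t 2.1 w 60.2
[-0.1 -0.1 -0.3] [-0.08  0.39  5.85]
[-0.1 -0.1 -0.3] [-0.09  0.4  11.45]
```

```bash
python3 -m inch '[[[0,0,0,0,0.2,4,6],[0,0,0,0,0.2,8,6],[0,0,0,0,0.2,10.5,6],[0,0,0,0,0.2,11.4,6],[0,0,0,0,0.2,11.4,6],[0,0,0,0,0.2,11.4,6]]]'; python3 - <<'E'
from h import *
p,d=grab_frame("scene"); cv2.imwrite("pics/s1.png",cv2.resize(p[200:340,220:390,::-1],None,fx=4,fy=4)); print(get_obs()['ee_pos'])
E
```

```text
time_s: 2.7
ee_pos: [551.2, -278.3, 86.4]
ee_rot: [0.001, 3.14, -0.001]
ft_force: [0.5, -0.4, 0.6]
width: 60.1
grip_force: 0.0
[ 551.4545271  -278.48311741   86.80633664]
```

View pics/s1.png

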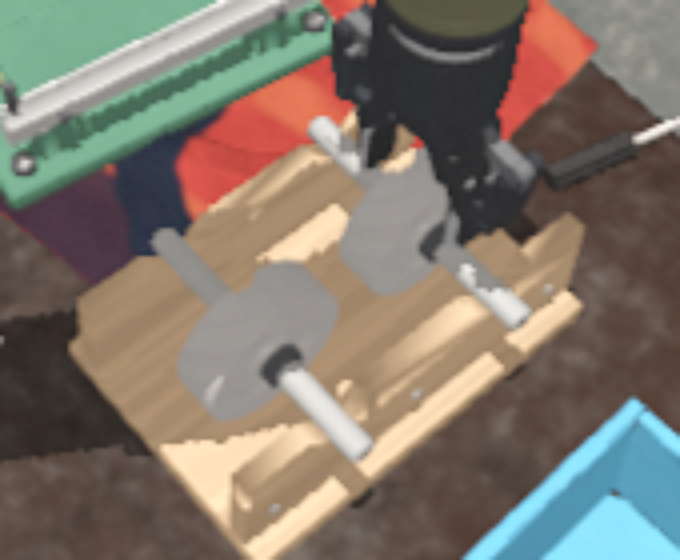

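The fingers straddle the far wheel (crop px (400,220)) and the grip spot is as planned. Next I close them and lift a little.

```bash
python3 -m inch '[[[0,0,0,0,-0.25,0.2,2],[0,0,0,0,-0.25,0.2,2],[0,0,0,0,-0.25,0.2,2],[0,0,0,0,-0.25,0.2,2],[0,0,0,0,-0.25,0.2,2],[0,0,0,0,-0.25,0.2,2],[0,0,0,0,-0.25,0.2,2],[0,0,0,0,-0.25,0.2,2],[0,0,0,0,-0.25,-1,2],[0,0,0,0,-0.25,-3,2],[0,0,0,0,-0.25,-6,2],[0,0,0,0,-0.25,-9,2],[0,0,0,0,-0.25,-9,2]]]' 100; python3 g.py 529.6 -30 180 -7.8 0
```

```text
time_s: 4.05
ee_pos: [552.6, -281.7, 179.2]
ee_rot: [0.003, 3.134, -0.004]
ft_force: [0.7, 0.6, -7.5]
width: 28.8
grip_force: 100.0
now [ 552.6 -281.7  179.2] yaw -0.1 q [ 0.61  0.76 -0.38  1.63  0.36  0.81  1.64] t 4.05 w 28.8
[-0.1  0.4  7.7] [ 2.34 25.17 -0.16]
```

```bash
python3 -m inch '[[[0,0,2,0.5,3,0,2],[0,0,4,1,8,0,2],[0,0,6,1.5,13,0,2],[0,0,7.7,2,18,0,2],[0,0,7.7,2.3,22,0,2],[0,0,7.7,2.3,24.5,0,2],[0,0,7.7,2.3,25.2,0,2],[0,0,7.7,2.3,25.2,0,2],[0,0,7.7,2.3,25.2,0,2]]]'; cat > w.py <<'E'
# wheel pose near x y: shaft ends & wheel from both cams ; args x y zaxis
from h import *
import sys
x0,y0,z0=map(float,sys.argv[1:4])
for n in("top","scene"):
    p,d=grab_frame(n); C=cloud(n,d); np.savez(f"{n}_w.npz",p=p,d=d)
    grey=(p.max(-1).astype(int)-p.min(-1)<40)&(p.max(-1)>90)
    q=C-[x0,y0,z0]
    s=(abs(q[...,0])<30)&(abs(q[...,1])<105)&(abs(q[...,1])>28)&(q[...,2]>-1)&(q[...,2]<16)&grey
    P=C[s]
    if len(P)>20:
        l=cv2.fitLine(P[:,:2].astype(np.float32),cv2.DIST_HUBER,0,.01,.01).ravel()
        t=(P[:,:2]-l[2:])@l[:2]; a,b=np.percentile(t,[1,99]); c=l[2:]+l[:2]*(a+b)/2
        zl=[np.percentile(P[sd,2],90).round(1) for sd in (P[:,1]<y0,P[:,1]>y0) if sd.sum()>5]
        print(n,len(P),"shaft mid",c.round(1),"len",round(b-a),"yaw",round(np.degrees(np.arctan(-l[0]/l[1])),1),"top z",zl)
o=get_obs(); print(o['ee_pos'],o['ee_rot'],o['time_s'])
E
python3 w.py 529.6 -30 167
```

```text
time_s: 4.95
ee_pos: [526.8, -30.7, 174.5]
ee_rot: [-0.215, -3.132, 0.003]
ft_force: [-0.5, -0.5, -6.6]
width: 28.5
grip_force: 100.6
scene 155 shaft mid [526.8 -33.2] len 167 yaw -7.5 top z [np.float64(170.4), np.float64(170.4)]
[527.08779012 -31.10006233 174.77741499] [-2.17550421e-01 -3.13303129e+00  2.44506403e-03] 5.05
```

```bash
python3 -m inch '[[[0,0,0,0,0.1,1.5,2],[0,0,0,0,0.1,3.5,2],[0,0,0,0,0.1,5,2],[0,0,0,0,0.1,6,2],[0,0,0,0,0.1,6.4,2],[0,0,0,0,0.1,6.6,2],[0,0,0,0,0.1,6.6,2],[0,0,0,0,0.1,6.6,2]]]'; python3 w.py 527 -31 94
```

```text
time_s: 5.85
ee_pos: [528.1, -27.7, 109.9]
ee_rot: [0.213, 3.133, 0.0]
ft_force: [0.9, 0.6, -6.9]
width: 28.6
grip_force: 100.6
top 25 shaft mid [533.9  44. ] len 25 yaw -37.4 top z [np.float64(103.6)]
scene 202 shaft mid [526.9 -30.4] len 168 yaw -7.4 top z [np.float64(105.7), np.float64(104.9)]
[528.02911195 -27.62368107 109.8278744 ] [2.12465259e-01 3.13324276e+00 2.78019820e-04] 5.95
```

```bash
python3 -m inch '[[[0,0,0,0,0,0.15,2],[0,0,0,0,0,0.25,2],[0,0,0,0,0,0.3,2],[0,0,0,0,0,0.3,2],[0,0,0,0,0,0.3,2]]]'; python3 -m inch '[[[0,0,0,0,0,0.1,2],[0,0,0,0,0,0.1,2],[0,0,0,0,0,0.1,2]]]'
```

```text
time_s: 6.45
ee_pos: [527.6, -27.6, 106.3]
ee_rot: [0.212, 3.134, 0.0]
ft_force: [-0.6, -0.4, -5.6]
width: 28.7
grip_force: 100.7
time_s: 6.75
ee_pos: [527.7, -27.6, 105.9]
ee_rot: [0.212, 3.134, -0.0]
ft_force: [-2.1, -0.7, 4.5]
width: 28.6
grip_force: 102.4
```

```bash
python3 -m inch '[[[0,0,0,0,0,-0.03,2],[0,0,0,0,0,-0.03,2],[0,0,0,0,0,-0.03,6],[0,0,0,0,0,-0.03,6],[0,0,0,0,0,-0.03,6],[0,0,0,0,0,-0.03,6],[0,0,0,0,0,-0.03,6],[0,0,0,0,0,-0.03,6],[0,0,0,0,0,-0.03,6],[0,0,0,0,0,-0.03,6],[0,0,0,0,0,-0.03,6]]]' ; python3 w.py 527 -30 93; python3 - <<'E'
import cv2,numpy as np
p=np.load('scene_w.npz')['p']; cv2.imwrite("pics/s2.png",cv2.resize(p[130:260,180:330,::-1],None,fx=4,fy=4))
E
```

```text
time_s: 7.85
ee_pos: [527.6, -27.6, 105.6]
ee_rot: [0.212, 3.134, 0.0]
ft_force: [0.8, -1.1, 0.0]
width: 59.9
grip_force: 0.0
scene 177 shaft mid [526.4 -29.4] len 168 yaw -6.8 top z [np.float64(101.5), np.float64(102.3)]
[527.61566792 -27.62880293 105.57634824] [2.12387040e-01 3.13438627e+00 1.27156560e-04] 7.95
```

View pics/s2.png

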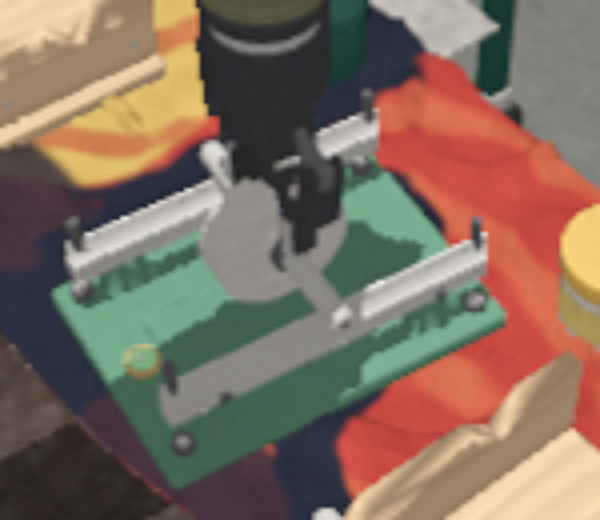

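The shaft lies across both edges at about (340,318) and (212,155) in the crop, the fingers are clear and the wheel is still. Next I turn the open fingers 45° about the wheel axis.

```bash
python3 -m inch '[[[0,8,0,-0.18,0,0.01,6],[0,16,0,-0.36,0,0.05,6],[0,24,0,-0.53,0,0.11,6],[0,32,0,-0.69,0,0.2,6],[0,40,0,-0.84,0,0.3,6],[0,45,0,-0.92,0,0.38,6],[0,45,0,-0.92,0,0.38,6],[0,45,0,-0.92,0,0.38,6]]]'; python3 w.py 526.4 -29.4 93; python3 g.py 526.4 -29.4 93 -7.8 45
```

```text
time_s: 8.75
ee_pos: [536.4, -28.7, 101.1]
ee_rot: [-0.159, -2.352, -0.066]
ft_force: [-0.3, 0.3, 0.5]
width: 60.1
grip_force: 0.0
top 94 shaft mid [533.1  26.3] len 55 yaw -8.2 top z [np.float64(100.5)]
scene 205 shaft mid [527.4 -29.6] len 168 yaw -7.5 top z [np.float64(101.7), np.float64(101.8)]
[536.61193175 -28.75719838 102.82200109] [-0.15887207 -2.35379793 -0.06597341] 8.85
now [536.6 -28.8 102.8] yaw -7.7 q [ 0.15  1.17 -0.34  1.14  0.14  1.63  1.28] t 8.85 w 59.9
[-0.   0.1  0.1] [ 0.02 -0.2   1.4 ]
```

```bash
python3 -m inch '[[[0,0,0,0,-0.1,0.05,2],[0,0,0,0,-0.1,0.05,2],[0,0,0,0,-0.1,0.05,2],[0,0,0,0,-0.1,0.05,2],[0,0,0,0,-0.1,0.05,2],[0,0,0,0,-0.1,0.05,2],[0,0,0,0,-0.1,0.05,2],[0,0,0,0.5,-0.1,-0.5,2],[0,0,0,1.2,-0.1,-1.2,2],[0,0,0,1.5,-0.1,-1.5,2],[0,0,0,1.5,-0.1,-1.5,2]]]' 110; python3 w.py 527 -30 114
```

```text
time_s: 9.95
ee_pos: [537.2, -29.9, 123.3]
ee_rot: [-0.16, -2.354, -0.066]
ft_force: [1.2, 0.0, -7.2]
width: 28.8
grip_force: 108.8
top 93 shaft mid [533.8  25.5] len 54 yaw -7.3 top z [np.float64(120.1)]
scene 202 shaft mid [527.  -32.1] len 167 yaw -7.7 top z [np.float64(122.2), np.float64(121.7)]
[536.63742638 -29.94762493 122.65747527] [-0.15950675 -2.35226137 -0.06578385] 10.05
```

```bash
python3 -m inch '[[[0,-8,0,0.19,0,0.01,2],[0,-16,0,0.39,0,0.05,2],[0,-24,0,0.57,0,0.12,2],[0,-32,0,0.74,0,0.21,2],[0,-40,0,0.9,0,0.33,2],[0,-48,0,1.04,0,0.46,2],[0,-56,0,1.16,0,0.62,2],[0,-64,0,1.26,0,0.79,2],[0,-72,0,1.33,0,0.97,2],[0,-80,0,1.38,0,1.16,2],[0,-88,0,1.4,0,1.35,2],[0,-90,0,1.4,0,1.4,2],[0,-90,0,1.4,0,1.4,2],[0,-90,0,1.4,0,1.4,2]]]'; python3 w.py 527 -30 113; python3 g.py 526.4 -29.4 93 -7.8 -45
```

```text
time_s: 11.45
ee_pos: [506.5, -44.3, 118.8]
ee_rot: [0.196, 2.8, -0.209]
ft_force: [-1.0, -2.1, -9.0]
width: 28.5
grip_force: 109.8
top 97 shaft mid [506.7 -90.4] len 79 yaw -13.6 top z [np.float64(123.2)]
scene 165 shaft mid [510.7 -87.9] len 82 yaw -30.3 top z [np.float64(124.5)]
[504.00653475 -42.4339112  117.5057757 ] [ 0.19015175  2.80802667 -0.20478546] 11.55
now [504.  -42.4 117.5] yaw -8.9 q [ 0.07  0.72 -0.35  2.32  1.93  0.47 -0.62] t 11.55 w 28.7
[ -6.5 -26.1   2.7] [-1.18  1.92  2.77]
```

```bash
python3 -m inch '[[[0,0,0,0,0,0,2],[0,0,0,0,0,0,2],[0,0,0,0,0,0,2]]]';python3 g.py 527 -30 113 -7.8 -45; python3 w.py 527 -30 113
```

```text
time_s: 11.85
ee_pos: [506.8, -44.2, 118.6]
ee_rot: [0.196, 2.804, -0.208]
ft_force: [0.8, -0.2, -7.1]
width: 28.8
grip_force: 109.8
now [506.8 -44.2 118.6] yaw -9.2 q [ 0.07  0.72 -0.34  2.32  1.92  0.46 -0.62] t 11.85 w 28.8
[ -6.7 -25.9   2.5] [-1.56  1.78  0.91]
top 91 shaft mid [506.5 -90.4] len 79 yaw -13.6 top z [np.float64(123.0)]
scene 196 shaft mid [511.1 -91.3] len 83 yaw -26.6 top z [np.float64(124.4)]
[506.60385068 -44.01018829 118.61622989] [ 0.19518223  2.80369595 -0.20705408] 11.95
```

```bash
python3 g.py 555 -33.5 140 -7.8 -20
```

```text
now [506.6 -44.  118.6] yaw -9.1 q [ 0.07  0.72 -0.34  2.32  1.92  0.46 -0.62] t 11.95 w 28.5
[-7.  -0.9  1.1] [-5.12  1.54 -0.7 ]
```

```bash
python3 -m inch '[[[-2,0,0,-1.5,0.5,-0.5,2],[-4,0,0,-3,1,-0.7,2],[-7,-1,1,-5.1,1.5,-0.7,2],[-7,-1,1,-5.1,1.5,-0.7,2],[-7,-1,1,-5.1,1.5,-0.7,2]]]';python3 g.py 555 -33.5 140 -7.8 -20
```

```text
time_s: 12.45
ee_pos: [554.0, -34.2, 139.8]
ee_rot: [0.189, 2.786, -0.034]
ft_force: [-1.5, -0.1, -7.7]
width: 28.5
grip_force: 110.3
now [554.  -34.2 139.8] yaw -7.8 q [ 0.12  0.68 -0.28  2.2   1.86  0.26 -0.46] t 12.45 w 28.5
[0.  0.1 0. ] [-0.09  0.08  0.01]
```

```bash
python3 -m inch '[[[0,-6,0,0.14,0,0.01,2],[0,-12,0,0.29,0,0.03,2],[0,-18,0,0.43,0,0.07,2],[0,-25,0,0.58,0,0.13,2],[0,-25,0,0.58,0,0.13,2],[0,-25,0,0.58,0,0.13,2],[0,-25,0,0.58,0,0.13,2],[0,-25,0,0.58,0,0.13,2]]]';python3 g.py 555 -33.5 140 -7.8 -45
```

```text
time_s: 13.25
ee_pos: [552.6, -38.8, 128.6]
ee_rot: [0.164, 2.373, -0.082]
ft_force: [-0.7, 1.6, -8.7]
width: 28.9
grip_force: 116.3
now [552.6 -38.8 128.6] yaw -8.1 q [ 0.55  1.32 -1.46  2.56  2.15  1.74 -0.59] t 13.25 w 28.9
[-0.7 -1.2  0.2] [-0.91  0.54 -0.71]
```

```bash
python3 g.py 565 -34.5 120 -7.8 -30
```

```text
now [552.6 -38.8 128.6] yaw -8.1 q [ 0.55  1.32 -1.46  2.56  2.15  1.74 -0.59] t 13.25 w 28.9
[-0.7 13.8  0.1] [-0.25  0.61  1.42]
```

```bash
python3 -m inch '[[[0,5,0,-0.1,0.3,-0.5,2],[-0.7,10,0,-0.2,0.5,0,2],[-0.7,13.8,0,-0.25,0.6,0.7,2],[-0.7,13.8,0,-0.25,0.6,1.4,2],[-0.7,13.8,0,-0.25,0.6,1.4,2],[-0.7,13.8,0,-0.25,0.6,1.4,2]]]';python3 g.py 565 -34.5 120 -7.8 -30; python3 w.py 571 -35 108
```

```text
time_s: 13.85
ee_pos: [567.8, -28.4, 127.5]
ee_rot: [0.166, 2.599, -0.035]
ft_force: [-1.0, 0.2, -7.3]
width: 28.0
grip_force: 116.1
now [567.8 -28.4 127.5] yaw -7.2 q [ 0.63  1.19 -1.44  2.32  1.91  1.36 -0.34] t 13.85 w 28.0
[0.7 0.8 0.3] [ 0.56 -0.65  0.54]
top 173 shaft mid [572.8 -30.9] len 166 yaw -6.9 top z [np.float64(122.0), np.float64(123.2)]
scene 39 shaft mid [ 565.1 -109.1] len 19 yaw 41.3 top z [np.float64(122.9)]
[568.2398258  -27.92520426 128.03687374] [ 0.16511165  2.59782198 -0.0333636 ] 13.95
```

```bash
python3 -m inch '[[[0,0,0,0.4,-0.2,0.7,2],[0.7,0.8,0,0.8,-0.4,1.3,2],[0.7,0.8,0,0.9,-0.4,1.56,2],[0.7,0.8,0,0.9,-0.4,1.56,2],[0.7,0.8,0,0.9,-0.4,1.56,2]]]';python3 g.py 565 -34.5 105 -7.8 -30; python3 w.py 573 -34 96
```

```text
time_s: 14.45
ee_pos: [569.5, -32.0, 110.9]
ee_rot: [0.174, 2.61, -0.048]
ft_force: [0.4, -0.7, -7.3]
width: 28.6
grip_force: 116.3
now [569.5 -32.  110.9] yaw -7.6 q [ 0.62  1.22 -1.42  2.31  1.93  1.37 -0.34] t 14.45 w 28.6
[0.1 0.2 0.2] [ 0.65 -0.3   0.3 ]
top 193 shaft mid [574.7 -35.2] len 165 yaw -7.2 top z [np.float64(106.9), np.float64(107.5)]
scene 37 shaft mid [ 565.3 -113.1] len 20 yaw 49.5 top z [np.float64(109.0)]
[569.53445558 -32.12748237 111.16181945] [ 0.17398411  2.60969677 -0.04775297] 14.55
```

```bash
python3 -m inch '[[[0,0,0,0.12,0,0.2,2],[0,0,0,0.2,0,0.35,2],[0,0,0,0.25,0,0.43,2],[0,0,0,0.25,0,0.43,2]]]'; python3 -m inch '[[[0,0,0,0.05,0,0.09,2],[0,0,0,0.05,0,0.09,2],[0,0,0,0.05,0,0.09,2]]]'
```

```text
time_s: 14.95
ee_pos: [569.3, -32.3, 105.7]
ee_rot: [0.174, 2.611, -0.048]
ft_force: [-0.5, 0.2, -7.1]
width: 28.3
grip_force: 116.3
time_s: 15.25
ee_pos: [569.4, -32.2, 104.9]
ee_rot: [0.174, 2.61, -0.048]
ft_force: [0.6, -0.2, -7.5]
width: 28.5
grip_force: 116.3
```

```bash
python3 -m inch '[[[0,0,0,0.05,0,0.09,2],[0,0,0,0.05,0,0.09,2],[0,0,0,0.05,0,0.09,2]]]'; python3 w.py 574 -35 92
```

```text
time_s: 15.55
ee_pos: [569.6, -32.2, 104.3]
ee_rot: [0.174, 2.609, -0.048]
ft_force: [-1.5, 0.5, -2.8]
width: 28.2
grip_force: 116.9
top 189 shaft mid [574.8 -35.2] len 167 yaw -7.3 top z [np.float64(100.2), np.float64(101.2)]
scene 36 shaft mid [ 565.5 -112.2] len 21 yaw 38.8 top z [np.float64(100.8)]
[569.59903335 -32.18302838 104.24945214] [ 0.17366511  2.60944425 -0.04807838] 15.65
```

```bash
python3 -m inch '[[[0,0,0,0.02,0,0.04,2],[0,0,0,0.02,0,0.04,2],[0,0,0,0.02,0,0.04,6],[0,0,0,0.02,0,0.04,6],[0,0,0,0.02,0,0.04,6],[0,0,0,0.02,0,0.04,6],[0,0,0,0.02,0,0.04,6],[0,0,0,0.02,0,0.04,6]]]'; python3 w.py 577 -35 93;  python3 -m inch '[[[0,0,0,0,0,0,6],[0,0,0,0,0,0,6],[0,0,0,0,0,0,6],[0,0,0,0,0,0,6]]]'; python3 w.py 577 -35 93; python3 - <<'E'
import cv2,numpy as np
a=[np.load(f'{n}_w.npz')['p'] for n in('scene','top')]
cv2.imwrite("pics/s3.png",np.hstack([cv2.resize(a[0][110:270,170:330,::-1],(400,400)),cv2.resize(a[1][150:270,200:320,::-1],(400,400))]))
E
```

```text
time_s: 16.45
ee_pos: [569.6, -32.2, 103.5]
ee_rot: [0.174, 2.61, -0.048]
ft_force: [-0.4, -0.7, 0.2]
width: 60.0
grip_force: 0.0
top 170 shaft mid [575.4 -35.4] len 166 yaw -7.3 top z [np.float64(100.8), np.float64(100.9)]
scene 34 shaft mid [ 564.7 -111.4] len 23 yaw 30.2 top z [np.float64(101.4)]
[569.52277173 -32.21689537 103.48122576] [ 0.17399176  2.61001464 -0.0480214 ] 16.55
time_s: 16.95
ee_pos: [569.5, -32.2, 103.4]
ee_rot: [0.174, 2.61, -0.048]
ft_force: [0.3, 0.9, 0.4]
width: 59.8
grip_force: 0.0
top 172 shaft mid [575.1 -35.3] len 166 yaw -7.2 top z [np.float64(100.7), np.float64(100.2)]
scene 36 shaft mid [ 565.4 -112.3] len 20 yaw 35.2 top z [np.float64(100.8)]
[569.49093949 -32.22144267 103.45482854] [ 0.17390495  2.61011035 -0.04806083] 17.05
```

View pics/s3.png

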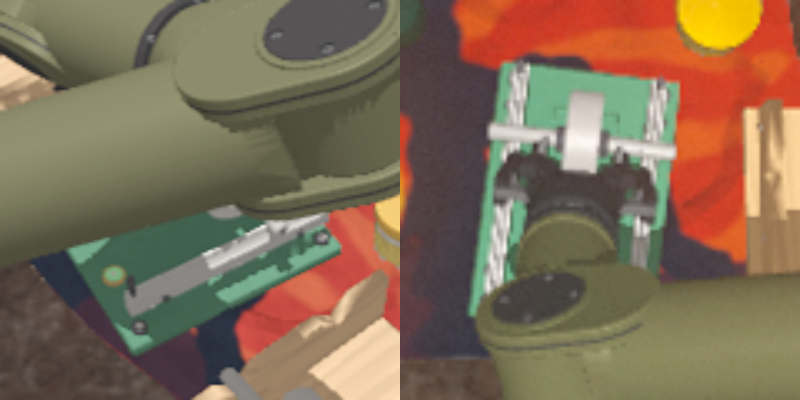

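```bash
python3 -m inch '[[[0,0,0,-0.5,0,-0.87,6],[0,0,0,-1.5,0,-2.6,6],[0,0,0,-3,0,-5.2,6],[0,0,0,-4.5,0,-7.8,6],[0,0,0,-6,0,-10.4,6],[0,0,0,-6,0,-10.4,6]]]'; python3 w.py 575 -35 93; python3 g.py 500 -150 240 0 0 430 -284 230 0 0
```

```text
time_s: 17.65
ee_pos: [571.2, -30.9, 229.2]
ee_rot: [0.173, 2.601, -0.047]
ft_force: [0.0, -0.2, 0.1]
width: 59.9
grip_force: 0.0
top 101 shaft mid [576.5 -35.5] len 167 yaw -7.7 top z [np.float64(101.2), np.float64(100.6)]
scene 194 shaft mid [575.5 -34.9] len 169 yaw -7.3 top z [np.float64(101.7), np.float64(102.5)]
[569.29045304 -32.34916729 224.78612948] [ 0.17397382  2.60795336 -0.04975406] 17.75
now [569.3 -32.3 224.8] yaw -7.7 q [ 0.69  0.92 -1.44  2.23  1.67  1.14 -0.2 ] t 17.75 w 60.2
[-2.1 30.2 -7.5] [  3.82 -12.59  -3.97]
[-2.1 30.2 -7.5] [  8.79 -26.8   -5.68]
```

```bash
python3 -m inch '[[[-0.5,8,-2,1,-3,-2,6],[-1,16,-4,2,-7,-3,6],[-1.5,24,-6,3,-10,-4,6],[-2,30,-7.5,3.8,-12.6,-4,6],[-2,30,-7.5,5,-17,-4.5,6],[-2,30,-7.5,6.5,-21,-5,6],[-2,30,-7.5,8,-25,-5.4,6],[-2,30.2,-7.5,8.8,-26.8,-5.7,6],[-2,30.2,-7.5,8.8,-26.8,-5.7,6],[-2,30.2,-7.5,8.8,-26.8,-5.7,6]]]'; python3 g.py 430 -284 130 0 0 430 -284 84 0 0; python3 w.py 575 -35 93; python3 - <<'E'
import cv2,numpy as np
a=[np.load(f'{n}_w.npz')['p'] for n in('scene','top')]
cv2.imwrite("pics/s4.png",np.hstack([cv2.resize(a[0][130:290,190:350,::-1],(400,400)),cv2.resize(a[1][150:270,200:320,::-1],(400,400))]))
E
```

```text
time_s: 18.75
ee_pos: [429.3, -283.2, 227.9]
ee_rot: [0.001, -3.139, -0.001]
ft_force: [0.8, 0.9, 0.1]
width: 60.1
grip_force: 0.0
now [ 429.3 -283.2  227.9] yaw 0.0 q [ 1.21  0.92 -1.4   1.87  0.96  1.26  1.07] t 18.75 w 60.1
[ 0.  -0.1  0. ] [-0.09 -0.09  9.79]
[ 0.  -0.1  0. ] [-0.1  -0.09 14.39]
top 184 shaft mid [574.6 -34.9] len 166 yaw -7.5 top z [np.float64(100.7), np.float64(100.5)]
[ 430.29367902 -282.25364825  228.67783681] [ 5.13209661e-03 -3.14034607e+00  1.43104697e-05] 18.85
```

View pics/s4.png

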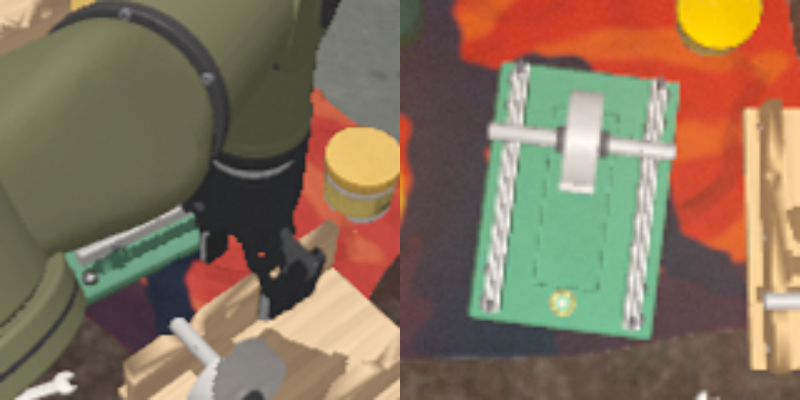

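The top view shows the wheel resting at the same place (px (580,143)) with its notch towards the robot (577,185), so it has not rolled: this is the true one. Next I fetch the bad one.

```bash
python3 -m inch '[[[0,0,0,0,-0.2,4,6],[0,0,0,0,-0.2,8,6],[0,0,0,0,-0.2,12,6],[0,0,0,0,-0.2,14,6],[0,0,0,0,-0.2,14.4,6],[0,0,0,0,-0.2,14.4,6]]]'; python3 g.py 430 -284 84 0 0
```

```text
time_s: 19.45
ee_pos: [430.3, -284.7, 85.0]
ee_rot: [0.004, -3.14, 0.0]
ft_force: [-0.8, -0.0, 0.6]
width: 60.2
grip_force: 0.0
now [ 430.3 -284.7   85. ] yaw 0.2 q [ 1.13  1.11 -1.23  1.98  1.24  1.1   0.89] t 19.45 w 60.2
[-0.  -0.1  0.2] [0.03 0.07 0.1 ]
```

```bash
python3 -m inch '[[[0,0,0,0,0.05,0.1,2],[0,0,0,0,0.05,0.1,2],[0,0,0,0,0.05,0.1,2],[0,0,0,0,0.05,0.1,2],[0,0,0,0,0.05,0.1,2],[0,0,0,0,0.05,0.1,2],[0,0,0,0,0.05,0.1,2],[0,0,0,0,0.05,0.1,2],[0,0,0,0,0.05,-1,2],[0,0,0,0,0.05,-4,2],[0,0,0,0,0.05,-8,2],[0,0,0,0,0.05,-12,2],[0,0,0,0,0.05,-16,2],[0,0,0,0,0.05,-17.5,2],[0,0,0,0,0.05,-17.5,2]]]' 100; python3 g.py 485 0 260 0 0 547 293 260 -3.8 0
```

```text
time_s: 20.95
ee_pos: [430.3, -285.6, 261.5]
ee_rot: [0.0, 3.141, -0.006]
ft_force: [0.1, -0.4, -8.2]
width: 28.8
grip_force: 101.1
now [ 430.3 -285.6  261.5] yaw -0.0 q [ 1.22  0.86 -1.4   1.83  0.9   1.28  1.13] t 20.95 w 28.8
[-0.2  0.1 -0. ] [-5.47 28.57  0.04]
[-0.2  0.1  3.8] [-11.67  57.87  -0.07]
```

```bash
python3 -m inch '[[[0,0,0,-0.5,2,0,2],[0,0,0,-1.3,6,0,2],[0,0,0,-2,10,0,2],[0,0,0,-2.8,14,0,2],[0,0,0,-3.6,18,0,2],[0,0,0,-4.4,22,0,2],[0,0,0,-5.2,26,0,2],[0,0,1,-6,30,0,2],[0,0,1.5,-6.8,34,0,2],[0,0,2,-7.6,38,0,2],[0,0,2.5,-8.4,42,0,2],[0,0,3,-9.2,46,0,2],[0,0,3.8,-10,50,0,2],[0,0,3.8,-10.8,54,0,2],[0,0,3.8,-11.4,57,0,2],[0,0,3.8,-11.7,57.9,0,2],[0,0,3.8,-11.7,57.9,0,2],[0,0,3.8,-11.7,57.9,0,2]]]'; python3 w.py 547 293 247; python3 g.py 547 293 130 -3.8 0
```

```text
time_s: 22.75
ee_pos: [546.0, 291.4, 256.5]
ee_rot: [-0.104, -3.136, 0.01]
ft_force: [-0.3, -0.0, -9.0]
width: 28.4
grip_force: 101.3
scene 99 shaft mid [546.8 287.3] len 169 yaw -4.0 top z [np.float64(251.8), np.float64(251.5)]
[546.54635802 291.23518047 257.56387577] [-0.10597518 -3.13710364  0.0072762 ] 22.85
now [546.5 291.2 257.6] yaw -3.9 q [-0.01  0.89 -1.17  1.52  0.83  1.3   0.22] t 22.85 w 28.6
[-0.3 -0.1 -0.1] [-0.07  0.24 12.76]
```

```bash
python3 -m inch '[[[0,0,0,0,0.3,2,2],[0,0,0,0,0.3,6,2],[0,0,0,0,0.3,10,2],[0,0,0,0,0.3,13,2],[0,0,0,0,0.3,15,2],[0,0,0,0,0.3,15.8,2],[0,0,0,0,0.3,15.8,2],[0,0,0,0,0.3,15.8,2]]]'; python3 w.py 547 293 83
```

```text
time_s: 23.65
ee_pos: [547.1, 297.6, 102.6]
ee_rot: [0.104, 3.14, 0.002]
ft_force: [0.4, 0.3, -6.8]
width: 28.4
grip_force: 100.9
scene 115 shaft mid [546.5 292.1] len 168 yaw -3.5 top z [np.float64(97.8), np.float64(97.5)]
[547.16076691 297.70854431 102.89526424] [1.03664834e-01 3.13906562e+00 1.91459270e-03] 23.75
```

Axis at about 89; 18 mm more to the seat.

```bash
python3 -m inch '[[[0,0,0,0,-0.2,0.6,2],[0,0,0,0,-0.2,1.2,2],[0,0,0,0,-0.2,1.5,2],[0,0,0,0,-0.2,1.6,2],[0,0,0,0,-0.2,1.6,2]]]'; python3 -m inch '[[[0,0,0,0,0,0.1,2],[0,0,0,0,0,0.1,2],[0,0,0,0,0,0.1,2]]]'; python3 w.py 547 293 70
```

```text
time_s: 24.25
ee_pos: [546.2, 293.9, 86.1]
ee_rot: [-0.103, -3.139, 0.004]
ft_force: [-1.9, -5.2, 1.6]
width: 28.8
grip_force: 102.8
time_s: 24.55
ee_pos: [546.2, 293.9, 86.0]
ee_rot: [-0.103, -3.14, 0.004]
ft_force: [-2.8, -6.6, 6.8]
width: 28.8
grip_force: 103.7
scene 129 shaft mid [545.2 290.2] len 168 yaw -3.0 top z [np.float64(79.8), np.float64(80.8)]
[546.21252619 293.93776817  85.95700869] [-0.1026399  -3.13958502  0.00436744] 24.65
```

Seated (shaft top at 80, as in the full rack). I release, rise, and clear the arm from the views.

```bash
python3 -m inch '[[[0,0,0,0,0,-0.05,2],[0,0,0,0,0,-0.05,6],[0,0,0,0,0,-0.05,6],[0,0,0,0,0,-0.05,6],[0,0,0,0,0,-0.05,6],[0,0,0,0,0,-0.05,6],[0,0,0,0,0,-2,6],[0,0,0,0,0,-6,6],[0,0,0,0,0,-10,6],[0,0,0,0,0,-14,6],[0,0,0,5,5,-16,6],[0,0,0,9,8,-16,6],[0,0,0,9,12,-16,6],[0,0,0,9,16,-16,6],[0,0,0,9,16,-16,6],[0,0,0,9,16,-16,6]]]'; python3 w.py 575 -35 93; python3 w.py 547 293 71; python3 - <<'E'
import cv2,numpy as np
a=[np.load(f'{n}_w.npz')['p'] for n in('scene','top')]
cv2.imwrite("pics/s5.png",np.hstack([cv2.resize(a[0][90:250,110:350,::-1],(480,320)),cv2.resize(a[1][150:270,100:300,::-1],(320,320)[:1]+(192,)) if 0 else cv2.resize(a[1][130:290,100:260,::-1],(320,320))]))
E
```

```text
time_s: 26.25
ee_pos: [466.0, 461.6, 245.1]
ee_rot: [-0.099, -3.139, 0.0]
ft_force: [-0.1, -0.0, 1.0]
width: 60.1
grip_force: 0.0
top 184 shaft mid [574.6 -35.2] len 167 yaw -7.3 top z [np.float64(100.3), np.float64(99.8)]
scene 195 shaft mid [575.7 -35.8] len 168 yaw -7.2 top z [np.float64(101.8), np.float64(101.1)]
[467.81061366 459.08155854 244.36075413] [-0.10503011 -3.13901429  0.00335952] 26.35
top 175 shaft mid [544.3 290. ] len 165 yaw -3.4 top z [np.float64(79.0), np.float64(79.6)]
scene 127 shaft mid [545.8 289.4] len 167 yaw -3.3 top z [np.float64(80.8), np.float64(80.4)]
[468.22534696 458.63295588 244.13549375] [-0.10647929 -3.1388887   0.00336109] 26.45
```

View pics/s5.png

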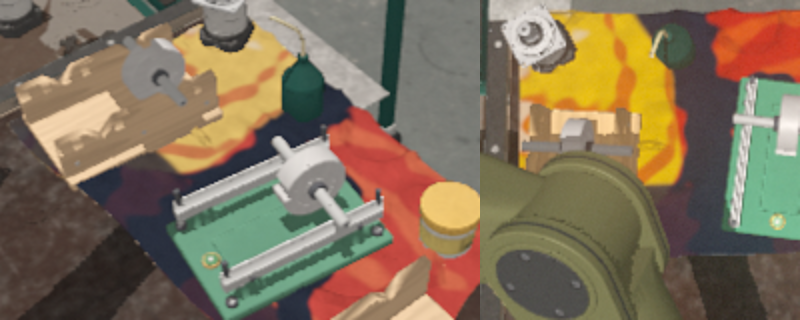

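The true wheel lies on the ways (px (310,180)) with its notch at left (278,195), and the bad one sits in the empty rack (155,70). I now measure the notch angle from the visible face.

```bash
python3 - <<'E'
from h import *
z=np.load('scene_w.npz'); p=z['p']; C=cloud('scene',z['d'])
def prof(c,yaw):
    q=(C-c)@R.from_euler('z',yaw,degrees=True).as_matrix()
    f=(q[...,1]<-10)&(q[...,1]>-20)&(np.hypot(q[...,0],q[...,2])<52)
    P=q[f]; a=np.degrees(np.arctan2(P[:,0],P[:,2])); r=np.hypot(P[:,0],P[:,2])
    for b in range(-180,180,15):
        s=(a>=b)&(a<b+15); print((b+7,int(np.percentile(r[s],97)) if s.sum()>3 else 0,int(s.sum())),end=' ')
    print()
prof([575.1,-35.3,93.5],-7.4)
prof([545,290,72],-3.4)
E
```

```text
(-173, 44, 15) (-158, 40, 14) (-143, 43, 22) (-128, 41, 14) (-113, 41, 16) (-98, 41, 19) (-83, 42, 17) (-68, 38, 10) (-53, 43, 24) (-38, 44, 22) (-23, 46, 27) (-8, 47, 24) (7, 47, 28) (22, 46, 23) (37, 47, 26) (52, 46, 19) (67, 48, 20) (82, 47, 19) (97, 47, 18) (112, 48, 16) (127, 45, 18) (142, 0, 3) (157, 0, 1) (172, 47, 17) 
(-173, 27, 5) (-158, 29, 6) (-143, 40, 9) (-128, 40, 8) (-113, 42, 10) (-98, 42, 12) (-83, 41, 14) (-68, 41, 16) (-53, 42, 16) (-38, 44, 21) (-23, 44, 15) (-8, 43, 15) (7, 35, 8) (22, 47, 18) (37, 47, 16) (52, 48, 16) (67, 46, 16) (82, 47, 19) (97, 45, 14) (112, 47, 14) (127, 46, 13) (142, 0, 2) (157, 0, 1) (172, 36, 4)
```

```bash
python3 - <<'E'
from h import *
z=np.load('scene_w.npz'); p=z['p']
K,Rm,t=cam('scene'); W=R.from_euler('z',-7.4,degrees=True).as_matrix(); c=np.array([575.1,-35.3,93.5])
# rectify the near face: 4 px/mm plane image, x right, z up
S=5; pts=np.float32([[-55,-55],[55,-55],[55,55],[-55,55]])
uv=np.float32([proj('scene',c+W@np.array([a,-15,b])) for a,b in pts]); dst=np.float32([[(a+55)*S,(55-b)*S] for a,b in pts])
im=cv2.warpPerspective(p,cv2.getPerspectiveTransform(uv,dst),(550,550))
cv2.line(im,(275,275),(int(275-55*S),275),(255,0,0),1); cv2.circle(im,(275,275),46*S,(255,0,0),1)
cv2.imwrite('pics/face.png',im[...,::-1])
E
```

```text
(no output)
```

View pics/face.png

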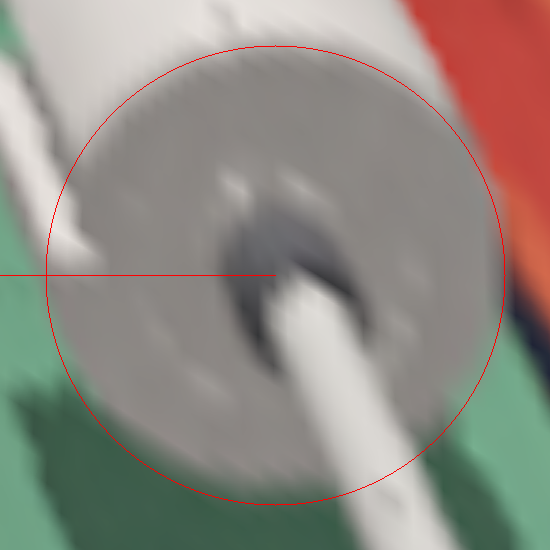

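The rectified face shows the notch at left, with its tip at (95,258) and mouth centre near (65,212). That is about 5–15° above level, within tolerance and matching the commanded 75° turn. I'm handing in.

```bash
python3 -c "
from bench import *
print(job_done())"
```

```text
the job is handed in; nothing more can be done
None
```

I handed the job in at about 26 s. The wheel from the far slot stayed still on the ways after about a 75° turn, so I took it as true and left it on the edges, about 46 mm from their middle, notch roughly level. The other wheel, bad by elimination and not tried on the ways, lies in the empty rack's far slot, and no verdict was shown.

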